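# Strip the clamp: quarter-turn wing nut, spacer and bracket into the parts tray

## Robot

A 6-joint arm with a two-finger parallel gripper is mounted at the origin on a cart in front of the work surface, level with it; the furniture and walls round the work are solid. World frame = base frame: x ahead of the robot, y to its left, z up, the work surface at z = 0. Lengths are in mm, angles in rad, forces in N, time in s.
With the tool pointing down it reaches from about 275 to 750 mm from the base axis. Payload 10.2 kg.
Tool frame: the origin (TCP) lies between the finger pads; the fingertips stand 11 mm ahead of it and the grasp point (between the pads) lies 8 mm behind it; z points along the fingers, y is the line along which they close (so a half turn about z gives the same grasp; the last joint's range is limited). The gripper opens to 85 mm and grips with 20 to 120 N. Pads are 22 mm wide; open, the fingers measure 114 mm over their backs; the gripper's body (76 mm by 85 mm) begins 54 mm behind the grasp point. The pads swing forward as they close: fully open they stand 13 mm farther back than shut.
Start: joints at [-1.471, 0.313, 1.498, -0, 1.331, -0.223], TCP at [166.529, -497.895, 242.294] pointing down, gripper open.
Joint ranges: [-2.94, 2.94], [-0.97, 2.17], [0.19, 2.56], [-1.23, 4.37], [0.02, 3.11], [-2.88, 2.88]. Speed limits (rad/s): [2.39, 2.39, 3.01, 3.14, 3.14, 3.14].

## Interface

Orientations are given as a unit quaternion [w, x, y, z].
In Python, from rig import sense, eyes, finish_job gives the robot as it stands.
- The arm moves only by the shell command python3 -m jog 'ROWS' [FORCE]. ROWS is JSON, a list of rows, each a list of 7 numbers: the shift along the tool's x, y, z in m, then the turn, a rotation vector about the tool's x, y, z in rad, then the finger opening in m, from 0 to 0.0854. In form: [[dx, dy, dz, rx, ry, rz, gripper], ...]. A call has 1 to 5 rows; each row shifts and turns the commanded pose from where the row before left it, along the tool's axes as they then stand; what a row does not reach is not made up. A row lasts 1/10 s, in which the tool goes at most 50 mm and 8.59 degrees, less where a joint would pass 70% of its speed; a pose out of reach is approached as far as the arm can. A call is refused whole if a number of a shift passes 0.05 or a number of a turn 0.15, either way. A call with a gripper value outside its range is refused whole. The fingers move at their own pace and stop on an object; FORCE is the grip in N (left out, the last holds). Time passes only in rows, so rows that do not move let the fingers close. It gives the time, the measured TCP pose, the force, the opening and the grip force at its end, in the units of the state.
- sense(): the state, without advancing time (a new reading comes with each control period).
- eyes.capture(name): name is "scene" or "top" or "wrist"; returns the picture (384x512x3 uint8, red, green, blue); there is no depth.
- eyes.calibration(name): a dict with "fx", "fy", "cx", "cy" (pixels), "cam_to_world" (4x4, takes a point from camera to world coordinates); the wrist camera has in their place "mount" (4x4, takes a point from camera to tool coordinates, whose origin is the TCP and whose axes are the flange's). Camera axes: x right, y down, z forward; pixel columns grow to the right and rows downward; lengths in mm; the calibration is good to about 2 mm. A picture is of the moment at which its call begins: read the wrist's pose just before it. calibration takes no time and is no camera call.
- finish_job(): hands the job in; it is judged then, once.
The state is a dict: "time_s": time; "joints": joint angles; "dq": joint speeds; "tau": joint torques, N m; "eef_pos": TCP position; "ee_rot": TCP orientation; "force": force on the tool from outside, world axes, zero at the start; "wrist_torque": the same for the moment, N m; "grip_width": opening from 0.0 (shut) to 1.0 (fully open); "grip_force": force on a finger pad.
Only numpy, scipy, OpenCV 4.12 (cv2) and the standard library are available. Lean on these libraries where they do the work, as an engineer would, in place of code of your own. Each camera call takes 0.05 s, during which the arm holds its last target. There are 200 camera calls.

## Task

Take the clamp apart for cleaning, in order: wing nut first, then the spacer, then the bracket. The wing nut may or may not still be locked on the stud, so try it, and if it holds turn it counterclockwise (seen from above) until it lifts off, never wrenching it off by force. Set each part down in the tray before taking the next, not dropped: nut and spacer in the narrow compartment, the bracket lying flat on its plate in the wide one; leave the other things on the bench where they are.

Things in the scene. Friction and masses are not known exactly. Their poses are not given: they have to be found in the camera images.
- clamp_base: Grey clamp base fixed to the bench, 130 x 64 mm block on a 146 x 72 mm dark foot, top face 20 mm above the bench, with the upright stud. Origin at the centre of its underside; x along its length, z up.
- stud_foot (a point): Foot of the steel stud on the base's top face, at x = -28 mm of the base. The stud: 22 mm round post up to 63 mm above the bench, a 7 mm neck, then a crosswise T-bar head 22 x 7 mm, 70 to 76 mm above the bench, hidden inside the nut while that is on. The T-bar's direction differs every time, cannot be seen and does not show in this frame (axes as the base).
- wing_nut: Loose steel wing nut on top of the stack, standing on the spacer, underside 58 mm above the bench. Origin at the centre of its underside, z up, x along the wing. Knurled hub 42 mm across, 26 mm high; on it an upright flat wing 10 mm thick (y), 48 mm long (x), 26 to 50 mm above the origin: grip across the 10 mm. About 90 g.
- wing_top (a point): Middle of the wing's top edge. The nut is a quarter-turn (bayonet) nut: no thread. Starting 0 to 1.2 rad short of the unseen angle at which it lifts off; locked, it rises 1 mm and holds. Counterclockwise from above frees it: from about 0.25 rad before that angle to a stop 0.08 rad past it. Grip and turn about the stud; lift 20 mm to clear the T-bar.
- spacer: Loose dark steel round sleeve on the stud between bracket and nut, about 80 g. 42 mm outside, 26 mm bore, 30 mm high; underside 28 mm above the bench at the start. Origin at the centre of its underside, z along the bore. Must be lifted 50 mm to clear the T-bar head.
- bracket: Loose aluminium bracket, about 100 g, flat on the clamp base under the spacer. Plate 100 (x) x 40 (y) x 8 mm; the stud passes through its 26 mm hole at x = -28 mm. Upright tab at x = +32 mm, 8 mm thick (x), 36 mm wide (y), up to 44 mm above the underside: grip across the 8 mm. Origin: centre of the underside, 20 mm above the bench at the start. Lift 60 mm straight up to clear the stud.
- tab_top (a point): Middle of the top edge of the bracket's upright tab, 64 mm above the bench at the start; axes as the bracket.
- tray: Open steel parts tray fixed to the bench, 156 (x) x 190 (y) mm, floor 3 mm thick, rim and dividing wall 14 mm high (rim bead to 16 mm). Origin at the centre of its underside. The dividing wall runs along y: the compartment on the -x side is narrow, the one on the +x side is wide.
- narrow_floor (a point): Centre of the floor of the narrow compartment (64 x 184 mm inside, long side along the tray's y), 3 mm above the bench; axes as the tray.
- wide_floor (a point): Centre of the floor of the wide compartment (84 x 184 mm inside, long side along the tray's y), 3 mm above the bench; axes as the tray. The bracket goes here, its 100 mm length along the compartment.
- spare_cap: Bystander: ribbed plastic bottle cap, 50 mm across, 22 mm high.
- tape_roll: Bystander: roll of tape lying flat, 62 mm across, 18 mm high.
- stopper: Bystander: rubber stopper, 29 mm across, 27 mm high.
- cal_weight: Bystander: calibration weight with a knob, 22 mm across, 32 mm high.
- tweezers: Bystander: steel tweezers lying flat, 13 x 122 x 9 mm.
- timer: Bystander: bench timer, 64 x 62 x 20 mm.
- usb_stick: Bystander: memory stick, 18 x 54 x 8 mm.
There are look-alikes about, which are no part of the job. There is more than one size of the wing_nut; the job needs the middle-sized. Of the things like the spacer, leave any that is green; of the rest the larger one is meant.

How it is judged (in metres and radians):
On the way, in this order (a step that is already met when the one before it is completed fails the run):
1. the wing nut rests, let go, in the narrow compartment (x of wing_nut in the frame of narrow_floor between -0.031 and 0.031 m and y of wing_nut in the frame of narrow_floor between -0.092 and 0.092 m and z of wing_nut in the frame of narrow_floor below 0.028 m and linear speed of wing_nut below 0.02 m/s and contact force between the fingers and wing_nut below 0.05 N), for 0.1 s.
2. the spacer rests, let go, in the narrow compartment (x of spacer in the frame of narrow_floor between -0.031 and 0.031 m and y of spacer in the frame of narrow_floor between -0.092 and 0.092 m and z of spacer in the frame of narrow_floor below 0.028 m and linear speed of spacer below 0.02 m/s and contact force between the fingers and spacer below 0.05 N), for 0.1 s.
3. the bracket lies, let go, in the wide compartment (x of bracket in the frame of wide_floor between -0.025 and 0.025 m and y of bracket in the frame of wide_floor between -0.045 and 0.045 m and z of bracket in the frame of wide_floor below 0.006 m and angle between bracket's own z axis and vertical below 0.12 rad and linear speed of bracket below 0.02 m/s and contact force between the fingers and bracket below 0.05 N), for 0.1 s.
At the end, for the whole second after the job is handed in: Nut and spacer rest in the narrow compartment (origins between its walls, under 28 mm above its floor; standing or lying), the bracket lies flat in the wide one (within 0.12 rad of level, origin under 6 mm above its floor); all at rest (under 20 mm/s), not touched by the fingers (all of step 1 and all of step 2 and all of step 3).
It fails at once if the wing nut is forced: pulled or twisted against the stud with more than 100 N (contact force between wing_nut and clamp_base above 100 N).
It fails at once if the nut, spacer or bracket is dropped (let go with its underside over 45 mm above the bench, away from the clamp) ((contact force between the fingers and wing_nut below 0.01 N and height (world z) of wing_nut above 0.045 m and horizontal distance between wing_nut and clamp_base above 0.095 m) or (contact force between the fingers and spacer below 0.01 N and height (world z) of spacer above 0.045 m and horizontal distance between spacer and clamp_base above 0.095 m) or (contact force between the fingers and bracket below 0.01 N and height (world z) of bracket above 0.045 m and horizontal distance between bracket and clamp_base above 0.095 m)).
It fails at once if a bystander on the bench is displaced by more than 30 mm (distance of any of spare_cap, tape_roll, stopper, cal_weight, tweezers, timer, usb_stick from where it was at the start of the episode above 0.03 m).
It also fails if it takes over 70 s, if anything falls off the work surface, if the arm or the gripper's body presses on something with over 40 N, if the wrist force passes 120 N, or if a joint passes its speed limit or range.

## Working session

There is one attempt and no reset: what is moved stays moved. The work goes in short steps, Python scripts to look and compute and a shell command to move; the robot and the scene stay as the last step left them, time stands still between calls to the robot, and variables do not carry over. Pictures are saved under pics/ and viewed, at most 10 in all, crops included, and the job is handed in when it is done.

```bash
ls; mkdir -p pics
python3 - <<'E'
from rig import sense, eyes
import cv2, numpy as np
s=sense();print(s)
for n in("top","scene"):
    im=eyes.capture(n);cv2.imwrite(f"pics/{n}0.png",cv2.cvtColor(im,cv2.COLOR_RGB2BGR))
    c=eyes.calibration(n);print(n,c)
print(eyes.calibration("wrist"))
a=cv2.imread("pics/top0.png")
cv2.imwrite("pics/topL.png",cv2.resize(a,(800,600),interpolation=cv2.INTER_CUBIC))
E
```

```text
pics
{'time_s': 0.0, 'joints': array([-1.47142934e+00,  3.13485578e-01,  1.49843176e+00,  3.45879613e-05,
        1.33101303e+00, -2.23407979e-01]), 'dq': array([ 1.02179272e-04,  8.15676417e-04,  8.86014838e-04,  6.92035119e-04,
        4.66924025e-05, -3.35819352e-04]), 'tau': array([-3.59696360e-04, -4.12269008e+01, -2.59740758e+01, -1.69135060e-04,
        4.24348604e-03, -2.19018361e-06]), 'eef_pos': array([ 166.49766114, -497.64497851,  241.71887053]), 'ee_rot': array([-6.66527684e-04,  9.87005723e-01,  1.60683713e-01,  5.82202579e-05]), 'force': array([-0.18224336,  0.08736885, -0.82044323]), 'wrist_torque': array([-0.04457277,  0.0457041 ,  0.02394638]), 'grip_force': 0.0, 'grip_width': 0.9969527777940979}
top {'fx': 407.9841626087094, 'fy': 407.9841626087094, 'cx': 252.93507122057372, 'cy': 190.6998647410389, 'cam_to_world': array([[-2.29385074e-02, -9.93964402e-01,  1.07278108e-01,
         4.32727485e+02],
       [-9.99532498e-01,  2.06317267e-02, -2.25636136e-02,
         4.55597457e+00],
       [ 2.02140961e-02, -1.07745531e-01, -9.93972983e-01,
         1.17433195e+03],
[... 309 characters left out ...]
8.62226596e-01, -2.19268437e-01,  4.56603384e-01,
        -4.73957249e+02],
       [ 4.41263279e-03, -9.04664334e-01, -4.26102066e-01,
         4.97696865e+02],
       [ 0.00000000e+00,  0.00000000e+00,  0.00000000e+00,
         1.00000000e+00]])}
{'fx': 283.0114669504414, 'fy': 283.0114669504414, 'cx': 259.53373824649236, 'cy': 187.7554318506449, 'mount': array([[-6.74079593e-04, -9.58506127e-01, -2.85071131e-01,
         7.30934160e+01],
       [ 9.99998997e-01, -2.90954839e-04, -1.38630986e-03,
         1.20464936e+00],
       [ 1.24584367e-03, -2.85071780e-01,  9.58505362e-01,
        -1.31291465e+02],
       [ 0.00000000e+00,  0.00000000e+00,  0.00000000e+00,
         1.00000000e+00]])}
```

View pics/topL.png

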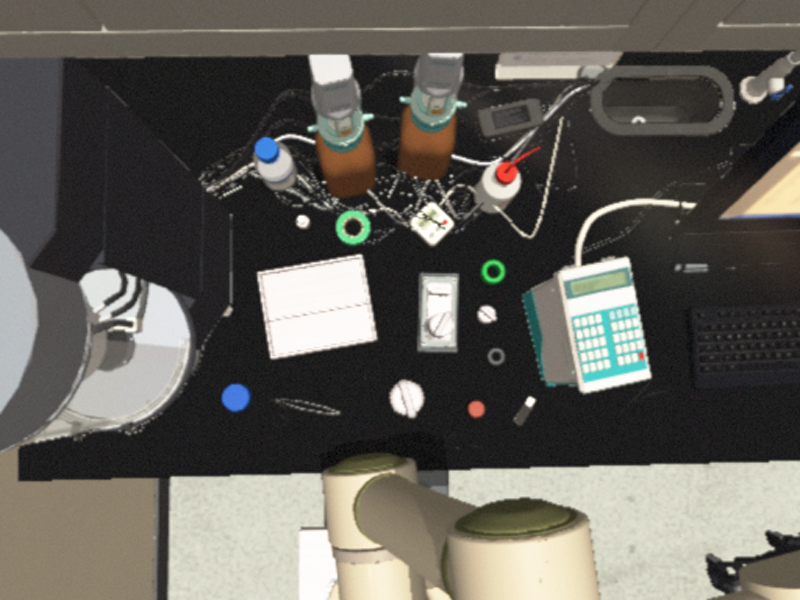

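View pics/scene0.png

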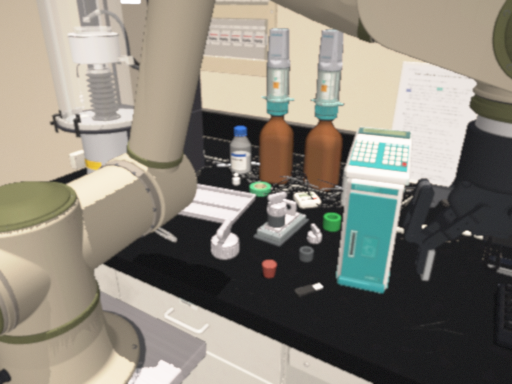

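The top view at 800x600 shows the clamp at (438,312) with the nut at its near end (440,325) and the bracket tab at (438,288). The tray is at (317,306), with its divider near row 303. The big nut is at (407,398), the small nut at (487,314), the small ring at (497,356) and the green ring at (493,271). The tall teal instrument is at (590,330).

```bash
cat > h.py <<'E'
from rig import sense, eyes
import cv2, numpy as np
from scipy.spatial.transform import Rotation as R
def pose():
    s=sense();q=s["ee_rot"];T=np.eye(4);T[:3,:3]=R.from_quat([q[1],q[2],q[3],q[0]]).as_matrix();T[:3,3]=s["eef_pos"];return T
def snap(name,fn=None):
    T=pose();c=dict(eyes.calibration(name));im=cv2.cvtColor(eyes.capture(name),cv2.COLOR_RGB2BGR)
    if name=="wrist": c["cam_to_world"]=T@c["mount"]
    if fn: cv2.imwrite("pics/"+fn,im); np.save("pics/"+fn+".npy",c["cam_to_world"])
    return im,c
def ray(c,uv,z):
    uv=np.atleast_2d(uv).astype(float);M=c["cam_to_world"]
    d=np.c_[(uv[:,0]-c["cx"])/c["fx"],(uv[:,1]-c["cy"])/c["fy"],np.ones(len(uv))]@M[:3,:3].T
    return M[:3,3]+d*((z-M[2,3])/d[:,2])[:,None]
def proj(c,P):
    M=np.linalg.inv(c["cam_to_world"]);p=np.atleast_2d(P)@M[:3,:3].T+M[:3,3]
    return np.c_[p[:,0]/p[:,2]*c["fx"]+c["cx"],p[:,1]/p[:,2]*c["fy"]+c["cy"]]
E
python3 - <<'E'
from h import *
im=cv2.imread("pics/top0.png");c=eyes.calibration("top")
g=cv2.cvtColor(im,cv2.COLOR_BGR2GRAY)
m=(g>70).astype(np.uint8)
n,l,st,ce=cv2.connectedComponentsWithStats(m)
for i in range(1,n):
    x,y,w,h,a=st[i]
    if a>25 and 140<x+w/2<350 and 125<y+h/2<275:
        z=16 if a>3000 else 10
        cn=cv2.findContours((l==i).astype(np.uint8),0,2)[0][0]
        r=cv2.minAreaRect(cn);b=ray(c,cv2.boxPoints(r),z)
        print(ce[i].round(1),a,ray(c,ce[i],z)[0].round(0),'box',b[:,:2].round(0).tolist())
crop=im[155:240,155:315]
cv2.imwrite("pics/crop1.png",cv2.resize(crop,(800,425),interpolation=cv2.INTER_CUBIC))
E
```

```text
[163.  132.5] 51328 [732. 234.  16.] box [[1143.0, 716.0], [1126.0, -822.0], [11.0, -720.0], [53.0, 669.0]]
[209.5 130.3] 90 [738. 101.  10.] box [[746.0, 135.0], [753.0, 72.0], [731.0, 70.0], [724.0, 132.0]]
[193.4 141.4] 75 [706. 148.  10.] box [[701.0, 165.0], [723.0, 154.0], [711.0, 131.0], [689.0, 142.0]]
[202.3 195.7] 4063 [547. 123.  16.] box [[613.0, 236.0], [644.0, 36.0], [480.0, 11.0], [451.0, 208.0]]
[315.2 173.2] 143 [ 606. -203.   10.] box [[616.0, -175.0], [635.0, -214.0], [594.0, -232.0], [576.0, -193.0]]
[147.5 183.5] 40 [585. 279.  10.] box [[613.0, 281.0], [613.0, 278.0], [558.0, 278.0], [558.0, 281.0]]
[280.1 199.8] 1293 [531. -99.  10.] box [[460.0, -59.0], [606.0, -67.0], [603.0, -140.0], [456.0, -131.0]]
[145.4 199. ] 35 [541. 285.  10.] box [[535.0, 296.0], [554.0, 283.0], [547.0, 273.0], [528.0, 285.0]]
[311.2 200.7] 129 [ 526. -189.   10.] box [[543.0, -171.0], [542.0, -206.0], [510.0, -205.0], [511.0, -170.0]]
[317.1 227.8] 68 [ 448. -203.   10.] box [[462.0, -188.0], [462.0, -217.0], [433.0, -216.0], [434.0, -187.0]]
[260.1 254.6] 434 [377. -38.  10.] box [[364.0, 6.0], [419.0, -24.0], [390.0, -80.0], [335.0, -50.0]]
[150.4 253.9] 240 [386. 270.  10.] box [[408.0, 294.0], [407.0, 246.0], [363.0, 246.0], [364.0, 294.0]]
[335.6 261.9] 110 [ 351. -251.   10.] box [[332.0, -228.0], [378.0, -259.0], [368.0, -274.0], [322.0, -243.0]]
[304.4 261.5] 89 [ 354. -163.   10.] box [[367.0, -151.0], [366.0, -176.0], [341.0, -175.0], [342.0, -150.0]]
[207.6 262.3] 65 [359. 110.  10.] box [[358.0, 140.0], [373.0, 137.0], [361.0, 82.0], [346.0, 86.0]]
```

View pics/crop1.png

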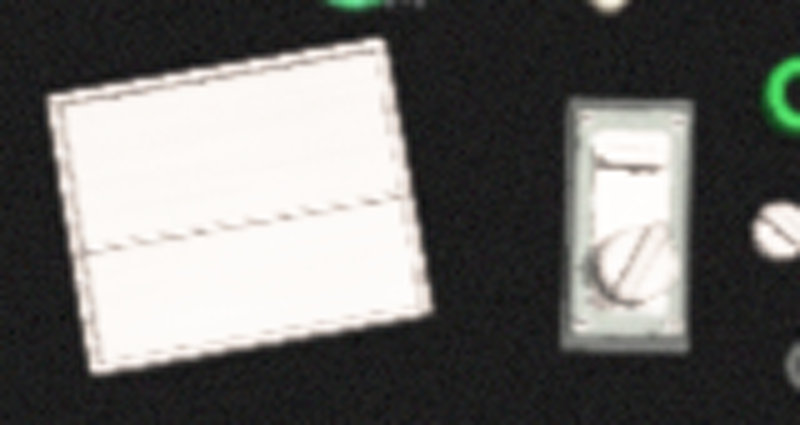

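Tray centre is about (547,123), yaw +0.154, narrow compartment on the robot side. The base centre is (531.5,-99), yaw about -0.05, which puts the stud at about (503,-97). The wing points at roughly -0.67 rad. Next I move in for a close look, well clear of the instrument.

```bash
python3 -m jog '[[0.0254,-0.0338,0,0,0,0,0.0854],[0.0254,-0.0338,0,0,0,0,0.0854],[0.0254,-0.0338,0,0,0,0,0.0854],[0.0254,-0.0338,0,0,0,0,0.0854],[0.0254,-0.0338,0,0,0,0,0.0854]]'
python3 -m jog '[[0.0254,-0.0338,0,0,0,0,0.0854],[0.0254,-0.0338,0,0,0,0,0.0854],[0.0254,-0.0338,0,0,0,0,0.0854],[0.0254,-0.0338,0,0,0,0,0.0854],[0.0254,-0.0338,0,0,0,0,0.0854]]'
python3 -m jog '[[0.0385,0.0128,0,0,0,0,0.0854],[0.0385,0.0128,0,0,0,0,0.0854],[0.0385,0.0128,0,0,0,0,0.0854],[0.0385,0.0128,0,0,0,0,0.0854],[0.0385,0.0128,0,0,0,0,0.0854]]'
python3 -m jog '[[0,0,0.005,0,0,0.1417,0.0854],[0,0,0.005,0,0,0.1417,0.0854],[0,0,0.005,0,0,0.1417,0.0854],[0,0,0.005,0,0,0.1417,0.0854],[0,0,0.005,0,0,0.1417,0.0854]]'
python3 -m jog '[[0,0,0.005,0,0,0.1417,0.0854],[0,0,0.005,0,0,0.1417,0.0854],[0,0,0,0,0,0,0.0854]]'
python3 - <<'E'
from h import *
print(sense()["joints"].round(3))
im,c=snap("wrist","w1.png");print(pose().round(3))
im2,_=snap("top","top1.png")
E
```

```text
time_s: 0.6
eef_pos: [233.5, -295.5, 242.0]
ee_rot: [-0.0, 0.987, 0.16, -0.0]
force: [0.5, 0.4, 0.1]
grip_width: 1.002
grip_force: 0.0
time_s: 1.1
eef_pos: [300.2, -95.1, 242.3]
ee_rot: [0.0, 0.987, 0.16, 0.0]
force: [0.3, -0.2, 0.5]
grip_width: 0.998
grip_force: 0.0
time_s: 1.6
eef_pos: [504.6, -96.0, 241.8]
ee_rot: [-0.0, 0.987, 0.161, -0.0]
force: [0.3, -1.0, 1.1]
grip_width: 1.001
grip_force: 0.0
time_s: 2.1
eef_pos: [502.9, -96.3, 216.7]
ee_rot: [-0.0, 0.981, -0.195, -0.0]
force: [0.1, 0.5, 0.9]
grip_width: 1.003
grip_force: 0.0
time_s: 2.4
eef_pos: [502.7, -96.2, 206.5]
ee_rot: [-0.0, 0.944, -0.329, -0.001]
force: [-0.0, -0.4, -0.7]
grip_width: 0.996
grip_force: 0.0
[-0.418  0.316  1.59   0.     1.237  1.823]
[[ 7.86000e-01 -6.18000e-01 -1.00000e-03  5.02851e+02]
 [-6.18000e-01 -7.86000e-01  0.00000e+00 -9.63400e+01]
 [-1.00000e-03  0.00000e+00 -1.00000e+00  2.06950e+02]
 [ 0.00000e+00  0.00000e+00  0.00000e+00  1.00000e+00]]
```

View pics/w1.png

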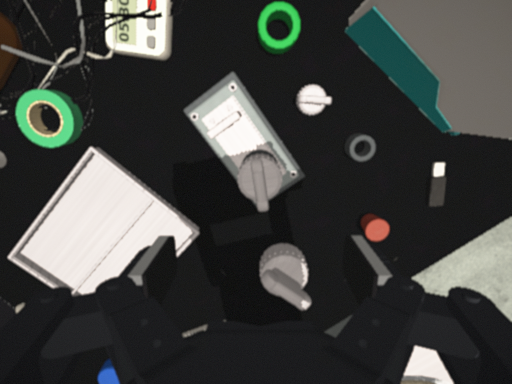

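The wrist view shows the clamp's nut hub at (260,172) with its wing running about vertically in the picture, top edge end near (263,208). The small nut is at (313,100) and the big one at (285,275). Now I measure the wing from an enlarged crop.

Run:
```python
from h import *
im=cv2.imread("pics/w1.png")
cv2.imwrite("pics/crop2.png",cv2.resize(im[60:220,170:320],(750,800),interpolation=cv2.INTER_CUBIC)[:, :][0:800][::1][:800][200:800])
```

```text
(no output)
```

View pics/crop2.png

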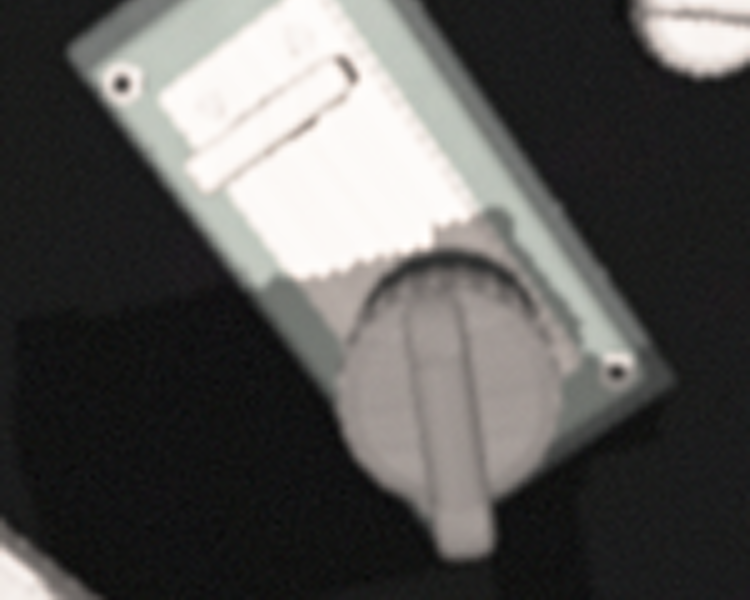

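Run:
```python
from h import *
c=dict(eyes.calibration("wrist"));c["cam_to_world"]=np.load("pics/w1.png.npy")
f=lambda p:np.array(p)/5+[170,100]
a,b=ray(c,f([(432,292),(466,556)]),108);d=a-b
print("wing top",a.round(1),b.round(1),(a+b)/2,np.hypot(*d[:2]),np.arctan2(d[1],d[0]))
h=ray(c,f([(340,390),(560,390),(450,285)]),84);print("hub",h.round(1),"mid",(h[0]+h[1])/2)
t=ray(c,f([(197,172),(345,78)]),64);e=t[1]-t[0];print("tab",t.round(1),t.mean(0).round(1),np.hypot(*e[:2]),np.arctan2(e[1],e[0]))
k=ray(c,f([(122,83),(617,371)]),20);print("screws",k.round(1),k.mean(0).round(1))
k=ray(c,f([(68,50),(672,380)]),6);print("foot diag",k.round(1),k.mean(0).round(1),np.linalg.norm(k[1]-k[0]))
im=cv2.imread("pics/w1.png")
q=ray(c,[(93,149),(198,233),(10,258),(155,203)],15);print("tray corners",q.round(0))
```

```text
wing top [ 527.9 -113.   108. ] [488.  -88.7 108. ] [ 507.97062926 -100.85427365  108.        ] 46.79904180461935 -0.5476356526725277
hub [[ 520.8  -85.2   84. ]
 [ 495.4 -117.1   84. ]
 [ 523.5 -113.4   84. ]] mid [ 508.09540237 -101.14051767   84.        ]
tab [[ 567.7  -86.8   64. ]
 [ 563.6 -120.1   64. ]] [ 565.6 -103.4   64. ] 33.518349732881646 -1.6954042712153095
screws [[ 593.4  -77.8   20. ]
 [ 474.4 -123.8   20. ]] [ 533.9 -100.8   20. ]
foot diag [[ 607.8  -70.3    6. ]
 [ 460.5 -132.1    6. ]] [ 534.2 -101.2    6. ] 159.77124276322624
tray corners [[639.  38.  15.]
 [486.  15.  15.]
 [610. 228.  15.]
 [548.  29.  15.]]
```

Cross-checks hold. The base centre is (534,-101), wing length measures 46.8 against 48 mm, and the foot diagonal 160 against 163 mm. The stud is at about (506.5,-100), the wing yaw is -0.55, and the tab sits where it is expected. I align, descend, and grip gently.

```bash
python3 -m jog '[[0,0,0,0,0,-0.11,0.05],[0.0056,0.0012,0.02,0,0,0,0.05],[0,0,0.03,0,0,0,0.05],[0,0,0.02,0,0,0,0.05],[0,0,0,0,0,0,0.05]]'
python3 -m jog '[[0,0,0.02,0,0,0,0.05],[0,0,0.012,0,0,0,0.05],[0,0,0.007,0,0,0,0.05],[0,0,0,0,0,0,0.05]]'
python3 -m jog '[[0,0,0,0,0,0,0.004],[0,0,0,0,0,0,0.004],[0,0,0,0,0,0,0.004],[0,0,0,0,0,0,0.004],[0,0,0,0,0,0,0.004]]' 30
python3 - <<'E'
from h import *
s=sense();print(s["joints"].round(2),s["grip_width"]*85.4,s["force"],s["wrist_torque"])
snap("wrist","w2.png")
E
```

```text
time_s: 3.0
eef_pos: [506.1, -99.9, 135.3]
ee_rot: [-0.0, 0.962, -0.275, -0.002]
force: [0.1, -0.2, -0.1]
grip_width: 0.584
grip_force: 0.0
time_s: 3.4
eef_pos: [507.1, -100.4, 98.1]
ee_rot: [-0.0, 0.961, -0.276, -0.0]
force: [-0.3, 0.3, -0.0]
grip_width: 0.587
grip_force: 0.0
time_s: 3.9
eef_pos: [507.5, -100.5, 98.9]
ee_rot: [0.0, 0.961, -0.276, 0.001]
force: [0.1, -0.3, 5.1]
grip_width: 0.108
grip_force: 32.8
[-0.42  0.46  1.7  -0.    0.99  1.71] 9.203502000323008 [ 0.11352527 -0.27628374  5.08519544] [0.03388584 0.15346916 0.0214955 ]
```

View pics/w2.png

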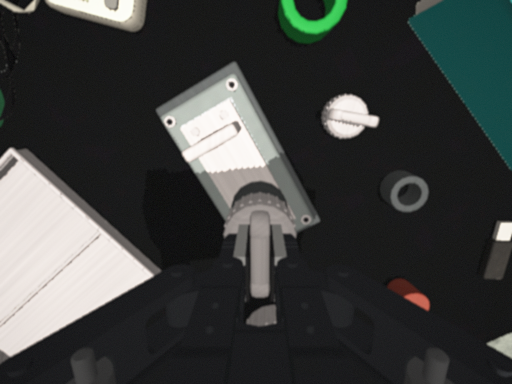

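The wing is held between the pads at (260,250), opening 9.2 mm. Next, a small trial lift.

```bash
python3 -m jog '[[0,0,-0.002,0,0,0,0.004],[0,0,0,0,0,0,0.004]]'
python3 -m jog '[[0,0,-0.001,0,0,0,0.004],[0,0,0,0,0,0,0.004]]'
```

```text
time_s: 4.15
eef_pos: [507.0, -100.3, 100.0]
ee_rot: [-0.0, 0.961, -0.276, -0.0]
force: [-0.8, -0.3, -0.3]
grip_width: 0.11
grip_force: 32.0
time_s: 4.35
eef_pos: [506.8, -100.3, 100.4]
ee_rot: [-0.0, 0.961, -0.276, -0.001]
force: [2.1, -1.8, -11.1]
grip_width: 0.104
grip_force: 30.5
```

It is locked: -11 N after about 1 mm. I lower it back and turn counterclockwise in steps, trying a small lift after each.

```bash
python3 -m jog '[[0,0,0.0015,0,0,0,0.004],[0,0,0,0,0,-0.1,0.004],[0,0,0,0,0,-0.1,0.004],[0,0,0,0,0,-0.1,0.004],[0,0,0,0,0,0,0.004]]'
python3 -m jog '[[0,0,-0.002,0,0,0,0.004],[0,0,0,0,0,0,0.004]]'
```

```text
time_s: 4.85
eef_pos: [507.2, -100.4, 100.1]
ee_rot: [0.0, 0.992, -0.129, 0.0]
force: [-0.1, -0.2, -0.1]
grip_width: 0.108
grip_force: 31.9
time_s: 5.05
eef_pos: [506.9, -100.3, 100.9]
ee_rot: [-0.0, 0.991, -0.13, -0.0]
force: [4.2, -2.0, -14.6]
grip_width: 0.112
grip_force: 30.4
```

```bash
python3 -m jog '[[0,0,0.002,0,0,0,0.004],[0,0,0,0,0,-0.1,0.004],[0,0,0,0,0,-0.1,0.004],[0,0,0,0,0,0,0.004]]'
python3 -m jog '[[0,0,-0.002,0,0,0,0.004],[0,0,0,0,0,0,0.004]]'
```

```text
time_s: 5.45
eef_pos: [507.3, -100.5, 100.3]
ee_rot: [0.0, 1.0, -0.03, 0.0]
force: [0.8, 0.0, -2.3]
grip_width: 0.11
grip_force: 32.1
time_s: 5.65
eef_pos: [507.0, -100.3, 101.3]
ee_rot: [-0.0, 1.0, -0.031, -0.0]
force: [3.4, -0.3, -13.0]
grip_width: 0.112
grip_force: 30.8
```

```bash
python3 -m jog '[[0,0,0.0025,0,0,0,0.004],[0,0,0,0,0,-0.1,0.004],[0,0,0,0,0,-0.1,0.004],[0,0,0,0,0,0,0.004]]'
python3 -m jog '[[0,0,-0.002,0,0,0,0.004],[0,0,0,0,0,0,0.004]]'; python3 -c "
from rig import sense;print(sense()['wrist_torque'],sense()['joints'])"
```

```text
time_s: 6.05
eef_pos: [507.4, -100.4, 99.9]
ee_rot: [0.0, 0.998, 0.07, 0.0]
force: [-0.1, 0.7, -0.6]
grip_width: 0.11
grip_force: 32.3
time_s: 6.25
eef_pos: [507.3, -100.3, 101.8]
ee_rot: [0.0, 0.998, 0.069, 0.0]
force: [0.4, 1.2, -0.1]
grip_width: 0.106
grip_force: 32.4
[ 0.3019951   0.02970346 -0.04102908] [-4.22165299e-01  4.53114218e-01  1.69571379e+00  1.76517945e-04
  9.92429348e-01  1.00976844e+00]
```

```bash
python3 -m jog '[[0,0,0,0,0,-0.06,0.004],[0,0,-0.002,0,0,0,0.004],[0,0,-0.002,0,0,0,0.004],[0,0,0,0,0,0,0.004]]'
```

```text
time_s: 6.65
eef_pos: [507.3, -100.4, 105.7]
ee_rot: [0.0, 0.995, 0.1, 0.0]
force: [0.2, 0.1, -0.2]
grip_width: 0.111
grip_force: 32.4
```

```bash
python3 -m jog '[[0,0,-0.004,0,0,0,0.004],[0,0,-0.005,0,0,0,0.004],[0,0,-0.005,0,0,0,0.004],[0,0,0,0,0,0,0.004]]' 50
python3 -m jog '[[0,0,-0.02,0,0,0,0.004],[0,0,-0.03,0,0,0,0.004],[0,0,-0.01,0,0,0,0.004],[0,0,0,0,0,0,0.004]]'
python3 - <<'E'
from h import *
snap("wrist","w3.png");i,_=snap("scene");cv2.imwrite("pics/s3.png",i)
a=cv2.imread("pics/w3.png")
cv2.imwrite("pics/c3.png",np.hstack([cv2.resize(a,(400,300)),cv2.resize(i[170:290,180:340],(400,300))]))
print(sense()["force"],pose().round(3))
E
```

```text
time_s: 7.05
eef_pos: [507.5, -100.7, 120.3]
ee_rot: [0.001, 0.995, 0.1, 0.001]
force: [1.2, -0.5, -1.0]
grip_width: 0.1
grip_force: 53.7
time_s: 7.45
eef_pos: [507.6, -100.6, 180.2]
ee_rot: [0.001, 0.995, 0.1, 0.001]
force: [0.1, 0.6, -1.1]
grip_width: 0.1
grip_force: 53.7
[ 0.71787454 -0.04668905 -1.31992305] [[ 9.80000e-01  1.99000e-01 -1.00000e-03  5.06712e+02]
 [ 1.99000e-01 -9.80000e-01  1.00000e-03 -1.00265e+02]
 [-1.00000e-03 -1.00000e-03 -1.00000e+00  1.78212e+02]
 [ 0.00000e+00  0.00000e+00  0.00000e+00  1.00000e+00]]
```

View pics/c3.png

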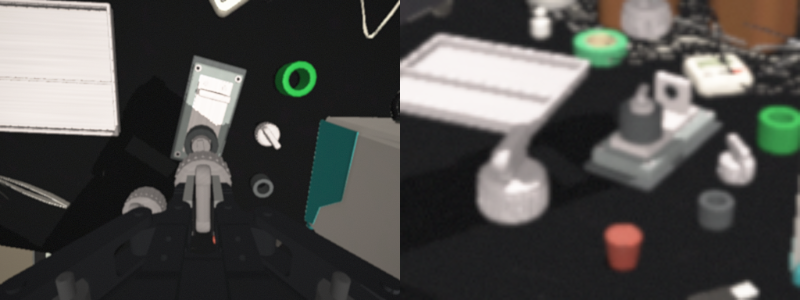

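The nut is held in the gripper at wrist crop (205,185), and the scene view shows the bare stud with the spacer and tab. I carry the nut to the narrow compartment, tray y of about +40.

```bash
python3 -m jog '[[0.0062,-0.0359,0,0,0,0,0.004],[0.0062,-0.0359,0,0,0,0,0.004],[0.0062,-0.0359,0,0,0,0,0.004],[0.0062,-0.0359,0,0,0,0,0.004]]' 
python3 -m jog '[[0.0062,-0.0359,0,0,0,0,0.004],[0.0062,-0.0359,0,0,0,0,0.004],[0.0062,-0.0359,0,0,0,0,0.004],[0,0,0.03,0,0,0,0.004],[0,0,0,0,0,0,0.004]]' 
python3 -m jog '[[0,0,0.03,0,0,0,0.004],[0,0,0.03,0,0,0,0.004],[0,0,0.02,0,0,0,0.004],[0,0,0.008,0,0,0,0.004],[0,0,0,0,0,0,0.004]]'
python3 - <<'E'
from h import *
im,c=snap("wrist","w4.png");i,_=snap("scene");cv2.imwrite("pics/s4.png",i)
cv2.imwrite("pics/c4.png",np.hstack([cv2.resize(im,(400,300)),cv2.resize(i[150:270,140:300],(400,300))]))
E
```

```text
time_s: 7.95
eef_pos: [502.0, 46.7, 177.8]
ee_rot: [-0.0, 0.995, 0.1, -0.001]
force: [0.5, 0.2, -0.6]
grip_width: 0.103
grip_force: 53.7
time_s: 8.45
eef_pos: [497.1, 155.0, 145.2]
ee_rot: [-0.0, 0.995, 0.101, -0.004]
force: [-0.5, 0.7, -0.6]
grip_width: 0.105
grip_force: 53.7
time_s: 8.95
eef_pos: [499.3, 154.0, 60.9]
ee_rot: [-0.0, 0.995, 0.1, -0.001]
force: [-0.5, 0.4, -1.2]
grip_width: 0.101
grip_force: 53.7
```

View pics/c4.png

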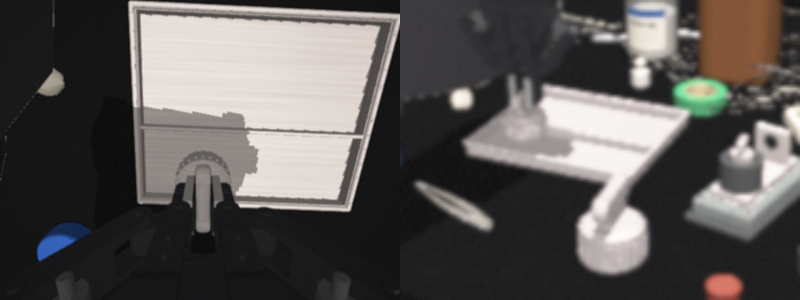

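The nut hangs over the narrow compartment at (200,165), clear of the divider at row 133. I lower it until it touches.

```bash
python3 -m jog '[[0,0,0.008,0,0,0,0.004],[0,0,0.004,0,0,0,0.004],[0,0,0,0,0,0,0.004]]' 
python3 -m jog '[[0,0,0.002,0,0,0,0.004],[0,0,0,0,0,0,0.004]]'
python3 -m jog '[[0,0,0.0015,0,0,0,0.004],[0,0,0,0,0,0,0.004]]'
```

```text
time_s: 9.35
eef_pos: [499.3, 154.5, 48.9]
ee_rot: [-0.0, 0.995, 0.1, -0.0]
force: [-0.2, -0.5, -1.1]
grip_width: 0.102
grip_force: 53.7
time_s: 9.55
eef_pos: [499.5, 154.5, 47.2]
ee_rot: [0.0, 0.995, 0.1, -0.0]
force: [-0.4, 0.0, -1.2]
grip_width: 0.107
grip_force: 53.7
time_s: 9.75
eef_pos: [499.5, 154.5, 45.7]
ee_rot: [-0.0, 0.995, 0.1, -0.0]
force: [0.5, 0.0, -0.6]
grip_width: 0.099
grip_force: 53.7
```

```bash
python3 -m jog '[[0,0,0.001,0,0,0,0.004],[0,0,0,0,0,0,0.004]]' 
python3 -m jog '[[0,0,0.001,0,0,0,0.004],[0,0,0,0,0,0,0.004]]'
```

```text
time_s: 9.95
eef_pos: [499.5, 154.5, 44.7]
ee_rot: [0.0, 0.995, 0.1, -0.0]
force: [0.5, -0.1, -1.0]
grip_width: 0.102
grip_force: 53.7
time_s: 10.15
eef_pos: [499.7, 154.6, 44.0]
ee_rot: [-0.0, 0.995, 0.1, 0.0]
force: [-0.0, -0.0, 1.2]
grip_width: 0.102
grip_force: 53.9
```

Touchdown felt. I release, rise, and go above the stud with the fingers aligned across the base.

```bash
python3 -m jog '[[0,0,0,0,0,0,0.03],[0,0,0,0,0,0,0.03],[0,0,0,0,0,0,0.03],[0,0,-0.03,0,0,0,0.03],[0,0,-0.04,0,0,0,0.04]]' 
python3 -m jog '[[0,0,-0.04,0,0,0,0.06],[0,0,-0.01,0,0,0,0.06],[-0.0062,0.0359,0,0,0,0,0.06],[-0.0062,0.0359,0,0,0,0,0.06],[-0.0062,0.0359,0,0,0,0,0.06]]' 
python3 -m jog '[[-0.0062,0.0359,0,0,0,0,0.06],[-0.0062,0.0359,0,0,0,0,0.06],[-0.0062,0.0359,0,0,0,0,0.06],[-0.0062,0.0359,0,0,0,0,0.06],[0,0,0,0,0,0.13,0.06]]' 
python3 -m jog '[[0,0,0,0,0,0.13,0.06],[0,0,0,0,0,0,0.06]]'
python3 - <<'E'
from h import *
im,c=snap("wrist","w5.png");print(pose().round(3))
t,_=snap("top","t5.png")
cv2.imwrite("pics/c5.png",np.hstack([cv2.resize(im,(480,360)),cv2.resize(t[160:240,160:230],(315,360))]))
E
```

```text
time_s: 10.65
eef_pos: [498.5, 154.4, 113.2]
ee_rot: [-0.0, 0.995, 0.1, -0.002]
force: [0.4, -0.3, 0.7]
grip_width: 0.469
grip_force: 0.0
time_s: 11.15
eef_pos: [502.4, 44.2, 163.3]
ee_rot: [-0.0, 0.995, 0.101, -0.0]
force: [0.3, 0.1, -0.1]
grip_width: 0.703
grip_force: 0.0
time_s: 11.65
eef_pos: [507.0, -104.0, 163.0]
ee_rot: [0.0, 0.999, 0.033, -0.0]
force: [-0.1, 0.2, 0.2]
grip_width: 0.704
grip_force: 0.0
time_s: 11.85
eef_pos: [506.9, -100.6, 163.1]
ee_rot: [-0.0, 1.0, -0.03, -0.001]
force: [0.3, -1.0, -1.3]
grip_width: 0.701
grip_force: 0.0
[[ 9.98000e-01 -5.60000e-02 -1.00000e-03  5.06943e+02]
 [-5.60000e-02 -9.98000e-01  0.00000e+00 -1.00335e+02]
 [-1.00000e-03 -0.00000e+00 -1.00000e+00  1.63251e+02]
 [ 0.00000e+00  0.00000e+00  0.00000e+00  1.00000e+00]]
```

View pics/c5.png

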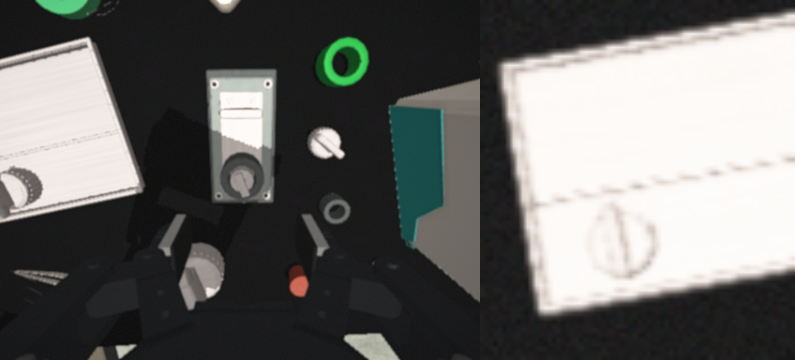

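The nut stands in the narrow compartment (right crop, (622,240)). The spacer is at (242,175) and the fingers straddle it symmetrically. I descend and grip it.

```bash
python3 -m jog '[[0,0,0.03,0,0,0,0.06],[0,0,0.03,0,0,0,0.06],[0,0,0.025,0,0,0,0.06],[0,0,0.015,0,0,0,0.06],[0,0,0,0,0,0,0.06]]' 
python3 -m jog '[[0,0,0.012,0,0,0,0.06],[0,0,0.008,0,0,0,0.06],[0,0,0,0,0,0,0.06]]' 
python3 -m jog '[[0,0,0,0,0,0,0.035],[0,0,0,0,0,0,0.035],[0,0,0,0,0,0,0.035],[0,0,0,0,0,0,0.035]]' 50
```

```text
time_s: 12.45
eef_pos: [506.1, -99.7, 61.9]
ee_rot: [-0.001, 1.0, -0.028, -0.002]
force: [0.0, 0.8, 0.1]
grip_width: 0.698
grip_force: 0.0
time_s: 12.75
eef_pos: [506.8, -100.2, 43.1]
ee_rot: [-0.0, 1.0, -0.029, -0.001]
force: [-0.6, 0.4, 0.2]
grip_width: 0.705
grip_force: 0.0
time_s: 13.15
eef_pos: [507.6, -100.5, 44.4]
ee_rot: [0.0, 1.0, -0.029, 0.001]
force: [0.5, 0.0, 5.8]
grip_width: 0.465
grip_force: 50.9
```

```bash
python3 -m jog '[[0,0,-0.005,0,0,0,0.035],[0,0,-0.01,0,0,0,0.035],[0,0,0,0,0,0,0.035]]' 
python3 -m jog '[[0,0,-0.02,0,0,0,0.035],[0,0,-0.02,0,0,0,0.035],[0,0,-0.02,0,0,0,0.035],[0,0,0,0,0,0,0.035]]'
python3 - <<'E'
from h import *
i,_=snap("scene");
im,c=snap("wrist","w6.png")
cv2.imwrite("pics/c6.png",np.hstack([cv2.resize(im,(400,300)),cv2.resize(i[150:270,200:360],(400,300))]))
E
```

```text
time_s: 13.45
eef_pos: [507.8, -100.6, 60.1]
ee_rot: [0.0, 1.0, -0.03, 0.001]
force: [0.5, 0.0, -0.1]
grip_width: 0.469
grip_force: 50.4
time_s: 13.85
eef_pos: [508.2, -100.8, 121.0]
ee_rot: [0.001, 1.0, -0.029, 0.002]
force: [-0.1, -0.3, -0.7]
grip_width: 0.475
grip_force: 50.6
```

View pics/c6.png

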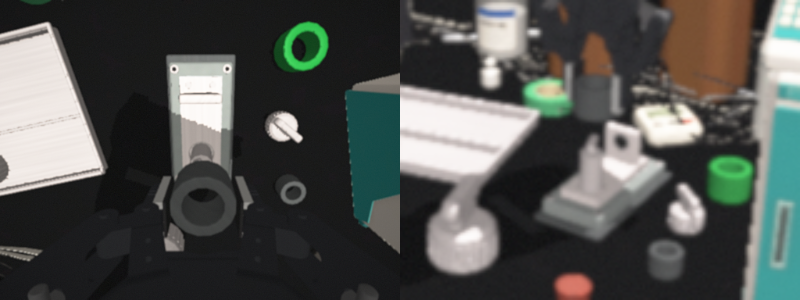

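The spacer is held, clear of the stud, and the bracket has not moved. I carry it to the narrow compartment, tray y of about -40.

```bash
python3 -m jog '[[0,0,0,0,0,-0.1,0.035],[0,0,0,0,0,-0.107,0.035],[0.006,-0.0349,0,0,0,0,0.035],[0.006,-0.0349,0,0,0,0,0.035],[0.006,-0.0349,0,0,0,0,0.035]]' 
python3 -m jog '[[0.006,-0.0349,0,0,0,0,0.035],[0.006,-0.0349,0,0,0,0,0.035],[0,0,0.03,0,0,0,0.035],[0,0,0.02,0,0,0,0.035],[0,0,0,0,0,0,0.035]]'
python3 - <<'E'
from h import *
im,c=snap("wrist","w7.png");T=pose();print(T.round(2))
# predicted narrow compartment edges vs picture
t=np.array([548,121.5]);y=.15;X=np.array([np.cos(y),np.sin(y)]);Y=np.array([-X[1],X[0]])
n=t-43*X;d=T[:2,3]-n;print("in narrow frame",d@X,d@Y)
E
```

```text
time_s: 14.45
eef_pos: [508.8, 7.0, 117.4]
ee_rot: [-0.0, 0.997, 0.074, -0.001]
force: [0.8, -0.4, -0.2]
grip_width: 0.468
grip_force: 50.6
time_s: 14.95
eef_pos: [509.0, 77.0, 65.5]
ee_rot: [-0.001, 0.997, 0.074, -0.003]
force: [-0.3, -0.8, -0.2]
grip_width: 0.466
grip_force: 50.6
[[ 9.9000e-01  1.5000e-01 -0.0000e+00  5.1007e+02]
 [ 1.5000e-01 -9.9000e-01  0.0000e+00  7.6710e+01]
 [-0.0000e+00 -0.0000e+00 -1.0000e+00  6.7270e+01]
 [ 0.0000e+00  0.0000e+00  0.0000e+00  1.0000e+00]]
in narrow frame -1.1944068689248244 -38.616372490071655
```

View pics/w7.png

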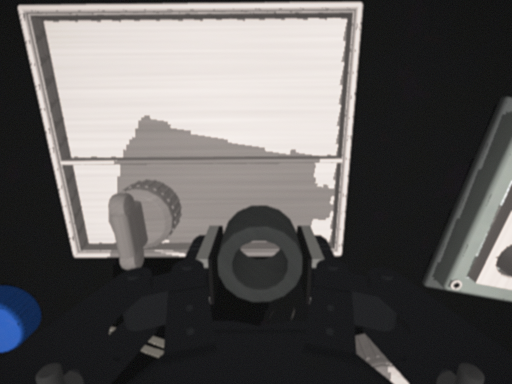

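The spacer is over the narrow compartment at (260,250), with the nut standing at (145,215) to its left. I lower it gently.

```bash
python3 -m jog '[[0.001,0,0.02,0,0,0,0.035],[0,0,0.015,0,0,0,0.035],[0,0,0.006,0,0,0,0.035],[0,0,0,0,0,0,0.035]]' 
python3 -m jog '[[0,0,0.003,0,0,0,0.035],[0,0,0,0,0,0,0.035]]'
python3 -m jog '[[0,0,0.0015,0,0,0,0.035],[0,0,0,0,0,0,0.035]]'
```

```text
time_s: 15.4
eef_pos: [512.1, 76.6, 27.9]
ee_rot: [-0.0, 0.997, 0.074, -0.0]
force: [1.0, -0.4, -0.6]
grip_width: 0.47
grip_force: 50.6
time_s: 15.6
eef_pos: [512.4, 76.7, 25.3]
ee_rot: [0.0, 0.997, 0.074, 0.0]
force: [0.1, 0.2, -0.3]
grip_width: 0.465
grip_force: 50.6
time_s: 15.8
eef_pos: [512.2, 76.8, 23.5]
ee_rot: [0.0, 0.997, 0.074, 0.0]
force: [-0.0, 0.7, -0.8]
grip_width: 0.468
grip_force: 50.6
```

```bash
python3 -m jog '[[0,0,0.002,0,0,0,0.035],[0,0,0,0,0,0,0.035]]'
python3 -m jog '[[0,0,0.001,0,0,0,0.035],[0,0,0,0,0,0,0.035]]'
python3 -m jog '[[0,0,0.001,0,0,0,0.035],[0,0,0,0,0,0,0.035]]'
```

```text
time_s: 16.0
eef_pos: [512.0, 76.8, 21.1]
ee_rot: [-0.0, 0.997, 0.074, -0.0]
force: [0.7, 0.1, 0.1]
grip_width: 0.47
grip_force: 50.6
time_s: 16.2
eef_pos: [512.1, 76.8, 20.2]
ee_rot: [-0.0, 0.997, 0.074, -0.0]
force: [-0.8, -0.7, -0.4]
grip_width: 0.472
grip_force: 50.6
time_s: 16.4
eef_pos: [512.2, 76.8, 19.4]
ee_rot: [0.0, 0.997, 0.074, 0.0]
force: [-0.7, 1.0, 1.2]
grip_width: 0.47
grip_force: 50.8
```

Touchdown. I release, rise, move above the tab and turn to grip across it.

```bash
python3 -m jog '[[0,0,0,0,0,0,0.058],[0,0,0,0,0,0,0.058],[0,0,0,0,0,0,0.058],[0,0,-0.03,0,0,0,0.058],[0,0,-0.04,0,0,0,0.058]]' 
python3 -m jog '[[0,0,-0.04,0,0,0,0.05],[0,0,-0.03,0,0,0,0.05],[0.0053,0.0372,0,0,0,0,0.05],[0.0053,0.0372,0,0,0,0,0.05],[0.0053,0.0372,0,0,0,0,0.05]]' 
python3 -m jog '[[0.0053,0.0372,0,0,0,0,0.04],[0.0053,0.0372,0,0,0,0,0.04],[0,0,0,0,0,-0.136,0.04],[0,0,0,0,0,-0.136,0.04],[0,0,0,0,0,-0.136,0.04]]' 
python3 -m jog '[[0,0,0,0,0,-0.136,0.04],[0,0,0,0,0,-0.136,0.04],[0,0,0,0,0,-0.136,0.04],[0,0,0,0,0,-0.136,0.04],[0,0,0,0,0,-0.136,0.04]]' 
python3 -m jog '[[0,0,0,0,0,-0.136,0.04],[0,0,0,0,0,-0.136,0.04],[0,0,0,0,0,0,0.04]]'
python3 - <<'E'
from h import *
im,c=snap("wrist","w8.png");print(pose().round(3))
t,_=snap("top","t8.png")
cv2.imwrite("pics/c8.png",np.hstack([im,cv2.resize(t[160:240,160:230],(288,384))]))
E
```

```text
time_s: 16.9
eef_pos: [511.0, 76.8, 88.8]
ee_rot: [-0.0, 0.997, 0.074, -0.002]
force: [1.1, -0.2, -0.0]
grip_width: 0.683
grip_force: 0.0
time_s: 17.4
eef_pos: [544.5, -32.4, 159.6]
ee_rot: [0.0, 0.997, 0.074, 0.0]
force: [0.6, 0.1, -0.0]
grip_width: 0.588
grip_force: 0.0
time_s: 17.9
eef_pos: [565.6, -103.6, 159.0]
ee_rot: [-0.0, 0.961, 0.277, -0.0]
force: [-0.7, -0.2, 0.9]
grip_width: 0.466
grip_force: 0.0
time_s: 18.4
eef_pos: [565.6, -103.3, 159.2]
ee_rot: [-0.0, 0.813, 0.582, -0.0]
force: [-0.7, -0.6, 0.1]
grip_width: 0.47
grip_force: 0.0
time_s: 18.7
eef_pos: [565.7, -103.3, 159.2]
ee_rot: [-0.0, 0.729, 0.685, -0.0]
force: [-0.2, -0.3, 0.2]
grip_width: 0.469
grip_force: 0.0
[[ 6.60000e-02  9.98000e-01 -0.00000e+00  5.65669e+02]
 [ 9.98000e-01 -6.60000e-02  0.00000e+00 -1.03299e+02]
 [ 0.00000e+00 -0.00000e+00 -1.00000e+00  1.59197e+02]
 [ 0.00000e+00  0.00000e+00  0.00000e+00  1.00000e+00]]
```

View pics/c8.png

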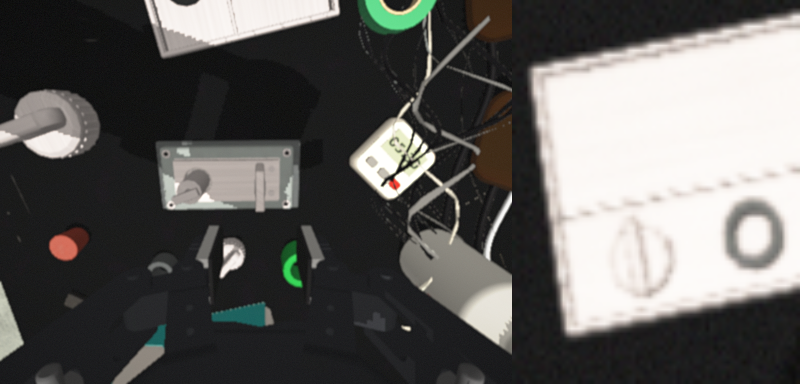

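Nut and spacer both stand in the narrow compartment (right crop, (642,258) and (753,235)). The tab is at (259,185), centred between the fingers. I descend and grip.

```bash
python3 -m jog '[[0,0,0.03,0,0,0,0.04],[0,0,0.03,0,0,0,0.04],[0,0,0.02,0,0,0,0.04],[0,0,0.015,0,0,0,0.04],[0,0,0,0,0,0,0.04]]' 
python3 -m jog '[[0,0,0.01,0,0,0,0.04],[0,0,0.006,0,0,0,0.04],[0,0,0,0,0,0,0.04]]' 
python3 -m jog '[[0,0,0,0,0,0,0.002],[0,0,0,0,0,0,0.002],[0,0,0,0,0,0,0.002],[0,0,0,0,0,0,0.002],[0,0,0,0,0,0,0.002]]' 80
```

```text
time_s: 19.3
eef_pos: [564.7, -102.9, 62.4]
ee_rot: [-0.002, 0.73, 0.684, -0.001]
force: [0.2, -0.5, 1.0]
grip_width: 0.467
grip_force: 0.0
time_s: 19.6
eef_pos: [565.5, -103.2, 47.8]
ee_rot: [-0.0, 0.729, 0.684, -0.0]
force: [0.1, -0.6, 1.1]
grip_width: 0.468
grip_force: 0.0
time_s: 20.1
eef_pos: [566.1, -103.4, 48.9]
ee_rot: [0.001, 0.729, 0.685, 0.0]
force: [-1.1, 0.6, 5.8]
grip_width: 0.077
grip_force: 79.0
```

```bash
python3 -m jog '[[0,0,-0.005,0,0,0,0.002],[0,0,-0.005,0,0,0,0.002],[0,0,0,0,0,0,0.002]]' 
python3 -c "
from rig import sense;print(sense()['wrist_torque'],sense()['joints'])"
```

```text
time_s: 20.4
eef_pos: [566.0, -103.4, 59.0]
ee_rot: [0.0, 0.729, 0.685, 0.0]
force: [-0.1, 0.2, -1.0]
grip_width: 0.076
grip_force: 78.0
[ 0.01669555 -0.02034215  0.02190967] [-3.84221286e-01  6.21779033e-01  1.54304566e+00  5.43638249e-05
  9.75767311e-01 -3.21314601e-01]
```

```bash
python3 -m jog '[[0,0,-0.02,0,0,0,0.002],[0,0,-0.02,0,0,0,0.002],[0,0,-0.02,0,0,0,0.002],[0,0,-0.015,0,0,0,0.002],[0,0,0,0,0,0,0.002]]' 
python3 -m jog '[[0,0,0,0,0,0.1355,0.002],[0,0,0,0,0,0.1355,0.002],[0,0,0,0,0,0.1355,0.002],[0,0,0,0,0,0.1355,0.002],[0,0,0,0,0,0.1355,0.002]]' 
python3 -m jog '[[0,0,0,0,0,0.1355,0.002],[0,0,0,0,0,0.1355,0.002],[0,0,0,0,0,0.1355,0.002],[0,0,0,0,0,0.1355,0.002],[0,0,0,0,0,0.1355,0.002]]' 
python3 -m jog '[[0.0097,-0.0386,0,0,0,0,0.002],[0.0097,-0.0386,0,0,0,0,0.002],[0.0097,-0.0386,0,0,0,0,0.002],[0.0097,-0.0386,0,0,0,0,0.002],[0.0097,-0.0386,0,0,0,0,0.002]]' 
python3 -m jog '[[0,0,0.02,0,0,0,0.002],[0,0,0.02,0,0,0,0.002],[0,0,0.01,0,0,0,0.002],[0,0,0,0,0,0,0.002]]'
python3 - <<'E'
from h import *
im,c=snap("wrist","w9.png");T=pose();print(T.round(3))
i,_=snap("scene")
cv2.imwrite("pics/c9.png",np.hstack([cv2.resize(im,(400,300)),cv2.resize(i[150:270,140:300],(400,300))]))
t=np.array([548,121.5]);y=.15;X=np.array([np.cos(y),np.sin(y)]);Y=np.array([-X[1],X[0]])
b=T[:2,3]-32*T[:2,1]; d=b-(t+33*X);print("bracket in wide frame",d@X,d@Y)
E
```

```text
time_s: 20.9
eef_pos: [566.5, -103.6, 135.1]
ee_rot: [0.002, 0.729, 0.685, 0.001]
force: [-0.2, -0.5, -1.6]
grip_width: 0.075
grip_force: 78.2
time_s: 21.4
eef_pos: [565.3, -103.1, 132.0]
ee_rot: [-0.001, 0.916, 0.401, -0.001]
force: [0.2, -0.8, -1.2]
grip_width: 0.082
grip_force: 78.2
time_s: 21.9
eef_pos: [565.3, -103.1, 132.0]
ee_rot: [-0.0, 0.997, 0.074, -0.001]
force: [0.6, 0.3, -0.7]
grip_width: 0.076
grip_force: 78.2
time_s: 22.4
eef_pos: [583.8, 96.5, 132.1]
ee_rot: [-0.0, 0.997, 0.076, -0.001]
force: [-0.3, -0.2, -0.3]
grip_width: 0.076
grip_force: 78.3
time_s: 22.8
eef_pos: [583.3, 94.7, 81.4]
ee_rot: [-0.0, 0.997, 0.076, -0.002]
force: [0.1, -0.3, -1.7]
grip_width: 0.076
grip_force: 78.3
[[ 9.88000e-01  1.52000e-01 -1.00000e-03  5.84027e+02]
 [ 1.52000e-01 -9.88000e-01  0.00000e+00  9.46150e+01]
 [-1.00000e-03 -0.00000e+00 -1.00000e+00  8.27320e+01]
 [ 0.00000e+00  0.00000e+00  0.00000e+00  1.00000e+00]]
bracket in wide frame -1.474684734983345 0.033290562084359626
```

View pics/c9.png

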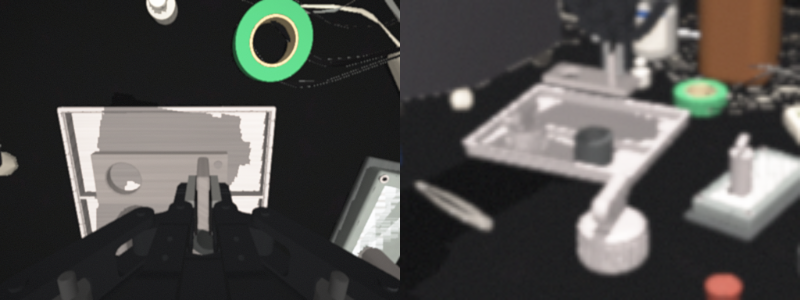

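The bracket is level over the wide compartment, lengthwise, hole end at (125,178). I lower it to the floor.

```bash
python3 -m jog '[[0.001,0,0.02,0,0,0,0.002],[0,0,0.015,0,0,0,0.002],[0,0,0.008,0,0,0,0.002],[0,0,0,0,0,0,0.002],[0,0,0,0,0,0,0.002]]' 
python3 -m jog '[[0,0,0.004,0,0,0,0.002],[0,0,0,0,0,0,0.002]]'
python3 -m jog '[[0,0,0.0015,0,0,0,0.002],[0,0,0,0,0,0,0.002]]'
python3 -m jog '[[0,0,0.001,0,0,0,0.002],[0,0,0,0,0,0,0.002]]'
```

```text
time_s: 23.4
eef_pos: [585.6, 94.9, 40.8]
ee_rot: [0.0, 0.997, 0.076, 0.0]
force: [0.4, 0.0, -0.4]
grip_width: 0.079
grip_force: 78.3
time_s: 23.6
eef_pos: [585.3, 95.0, 36.3]
ee_rot: [-0.0, 0.997, 0.076, 0.0]
force: [0.2, -0.5, -1.4]
grip_width: 0.077
grip_force: 78.3
time_s: 23.8
eef_pos: [585.2, 95.0, 34.8]
ee_rot: [0.0, 0.997, 0.076, -0.0]
force: [0.4, -0.4, -1.1]
grip_width: 0.08
grip_force: 78.3
time_s: 24.0
eef_pos: [585.2, 95.0, 33.7]
ee_rot: [0.0, 0.997, 0.076, -0.0]
force: [-0.2, 0.6, -1.6]
grip_width: 0.073
grip_force: 78.3
```

```bash
python3 -m jog '[[0,0,0.001,0,0,0,0.002],[0,0,0,0,0,0,0.002]]' 
python3 -m jog '[[0,0,0.001,0,0,0,0.002],[0,0,0,0,0,0,0.002]]'
```

```text
time_s: 24.2
eef_pos: [585.2, 95.0, 32.7]
ee_rot: [0.0, 0.997, 0.076, -0.0]
force: [-0.5, -0.1, -2.1]
grip_width: 0.073
grip_force: 78.3
time_s: 24.4
eef_pos: [585.4, 95.0, 32.0]
ee_rot: [-0.0, 0.997, 0.076, 0.0]
force: [-0.2, 0.1, 0.5]
grip_width: 0.075
grip_force: 78.7
```

```bash
python3 -m jog '[[0,0,0.0005,0,0,0,0.002],[0,0,0,0,0,0,0.03],[0,0,0,0,0,0,0.03],[0,0,0,0,0,0,0.03],[0,0,0,0,0,0,0.03]]' 
python3 -m jog '[[0,0,-0.02,0,0,0,0.03],[0,0,-0.04,0,0,0,0.03],[0,0,-0.04,0,0,0,0.03],[0,0,-0.03,0,0,0,0.03],[0,0,0,0,0,0,0.03]]'
python3 - <<'E'
from h import *
im,c=snap("wrist","w10.png");i,_=snap("scene","s10.png");t,_=snap("top","t10.png")
# numeric check: hole blob and plate vs. expected pixels; outline of changes against the held view
T=pose();print(T[:3,3])
b=np.array([580.6,126.4]);X=np.array([.988,.152]);Y=np.array([-.152,.988])
hole=b+28*Y;tab=b-32*Y
print("expect hole px",proj(c,[*hole,11]),"tab top px",proj(c,[*tab,47]))
g=cv2.cvtColor(im,cv2.COLOR_BGR2GRAY);
e=cv2.HoughCircles(cv2.medianBlur(g,3),cv2.HOUGH_GRADIENT,1,20,param1=80,param2=14,minRadius=10,maxRadius=26);print(e)
E
```

```text
time_s: 24.9
eef_pos: [585.2, 95.0, 31.2]
ee_rot: [-0.0, 0.997, 0.076, -0.0]
force: [0.4, 0.1, 0.1]
grip_width: 0.352
grip_force: 0.0
time_s: 25.4
eef_pos: [587.0, 95.0, 165.8]
ee_rot: [0.0, 0.997, 0.076, 0.004]
force: [-1.0, -0.4, 0.4]
grip_width: 0.352
grip_force: 0.0
[584.77302561  95.00030086 160.24486321]
expect hole px [[201.25637831 179.47535701]] tab top px [[258.53507497 189.18017565]]
[[[319.5  76.5  21. ]
  [461.5  86.5  24.3]
  [463.5 109.5  23.2]
  [271.5 249.5  25.4]
  [383.5  38.5  23.2]
  [425.5 212.5  24.3]
  [477.5  73.5  16.6]
  [224.5  42.5  14.4]
  [390.5  69.5  24.2]
  [442.5  71.5  21. ]
  [489.5 261.5  13.2]
  [170.5 253.5  19.9]
  [201.5 175.5  12.2]
  [451.5 207.5  24.3]
  [461.5  60.5  21. ]
  [476.5 316.5  11. ]
  [303.5 195.5  17.4]
  [165.5 229.5  16.6]
  [413.5 105.5  23.2]
  [452.5 378.5  21.8]
  [424.5 251.5  15.1]
  [410.5  73.5  14.4]
  [419.5 279.5  14. ]
  [442.5 300.5  10.9]
  [350.5  23.5  18.8]
  [292.5  14.5  13.6]
  [495.5  57.5  12.5]
  [190.5 242.5  10.5]
  [241.5 185.5  23.2]
  [491.5 332.5  11.8]]]
```

A circle is detected at (201.5,175.5) where the bracket's hole should appear, (201,179). That fits the bracket lying flat on the wide floor, and contact forces went to zero on release. I hand in.

```bash
python3 -c "
from rig import finish_job;print(finish_job())"
```

```text
the job is handed in; nothing more can be done
None
```

The job is handed in, verdict not shown: the nut (unlocked by about 0.75 rad counterclockwise) and spacer stand in the narrow compartment and the bracket lies in the wide one (its final rest checked by numbers only), but I viewed 13 pictures, over the limit of 10.

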